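# Mark the lens in the orange carrier

## Task

Take the orange lens carrier out of its rack, slide the marker's guard fully open and set the carrier gently and upright into the nest, fully down between the end walls. Then slide the guard fully shut, swing the red-posted lever to its stop, hold it there for half a second and let it spring all the way back. Work the lever only with the guard shut, finish with the carrier in the nest under the shut guard, and leave the other two carriers, the spectacles and the bottle where they are.

Things in the scene. Friction and masses are not known exactly. Their poses are not given: they have to be found in the camera images.
- orange_carrier: Loose orange block with a small lens on top, 56 (x) x 40 (y) x 36 mm (z), 90 g. Origin: centre of underside. Stands in a rack bay, its x along the rack's x: there only its x end faces (56 mm apart) can be gripped. In the nest its x lies along the marker's y, either way round, and only its y faces (40 mm apart) are free: put it down on the bench in between and take it the other way.
- blue_carrier: Like the orange carrier but blue, in another bay: leave alone.
- green_carrier: Like the orange carrier but green, in another bay: leave alone.
- rack: Fixed grey rack, base 66 (x) x 165 (y) x 12 mm high; the carriers stand on the base. Three bays at y = -52, 0, +52 mm between walls 5 mm thick and 52 mm long in x, tops 56 mm above the bench; bays are 47 mm wide and open at both x ends. Origin: centre of the underside.
- marker: Fixed white lens marker, x +-85, y -155 to +165 mm. Origin: on the bench under the nest centre; front is -x. The nest lies in an open-topped chamber, x +-73, y -60 to +55 mm, walls 80 mm high. Block 85 mm high at y -155 to -60 (lever on top), block 80 mm high at y +55 to +165 (guard parks above it). The guard's top face is 89 mm above the bench.
- nest (a point): Centre of the nest floor, 20 mm above the bench, axes as the marker's. Pocket 64 mm in y by 47 mm in x: dark end walls at y = +-32 mm (5 mm thick, 45 mm long in x, upright to 46 mm above the floor, then flaring outward to 39 mm at their tops, 56 mm above it) and low lips at x = +-23.5 mm (4 mm thick, 5 mm high).
- guard (a joint): Sliding clear guard with orange edges over the chamber, 170 (x) x 110 mm (y), 5 mm thick: 0 = shut (over the nest), 0.105 m = fully open, towards the marker's +y. About 2 N of friction; stays where left. May start slightly open.
- guard_rib (a point): Top centre of the orange rib on the guard: 60 mm long in the marker's x, 12 mm thick in its y, its top 30 mm above the guard's top face. Moves with the guard; at guard = 0 it is over the nest centre.
- lever (a joint): Sprung lever swinging level above the marker's block: 0 = at rest, 1.2 rad = stop, turning counter-clockwise seen from above (the post moves towards the marker's -y, then +x). The spring takes about 6 N at the post near the stop and returns the lever when let go.
- lever_post (a point): Centre of the top of the lever's upright red post: 18 mm diameter, its top 132 mm above the bench, standing 30 mm proud of the 14 mm wide steel arm (arm top 100 mm above the bench). 85 mm from the pivot; x points outward along the arm from pivot to post.
- lever_pivot (a point): Pivot axis (vertical) of the lever, 90 mm above the bench, at the marker's x 0, y -125 mm; axes as the marker's.
- spectacles: Loose folded spectacles lying flat, 44 mm (x) x 140 mm (y), 12 mm high. Origin: centre of the underside. Leave alone.
- cleaner: Loose closed bottle of lens cleaner, 44 mm diameter, 130 mm high, upright. Origin: centre of the underside. Leave alone.

How it is judged (in metres and radians):
On the way, in this order (a step that is already met when the one before it is completed fails the run):
1. the guard is slid open (value of joint guard above 0.08 m), for 0.1 s.
2. the orange carrier is fully down in the nest and let go (horizontal distance between orange_carrier and nest below 0.006 m and z of orange_carrier in the frame of nest below 0.003 m and angle between the x axis of orange_carrier and the y axis of nest, either way round below 0.2 rad and angle between orange_carrier's own z axis and vertical below 0.08 rad and contact force between orange_carrier and the fingers below 0.2 N), for 0.2 s.
3. the guard is fully shut over the seated carrier (horizontal distance between orange_carrier and nest below 0.006 m and z of orange_carrier in the frame of nest below 0.003 m and angle between the x axis of orange_carrier and the y axis of nest, either way round below 0.2 rad and angle between orange_carrier's own z axis and vertical below 0.08 rad and value of joint guard below 0.006 m), for 0.1 s.
4. the lever is held at its stop with the guard shut and the carrier seated (all of step 3 and value of joint lever above 1.12 rad), for 0.3 s.
5. the lever has sprung back (value of joint lever below 0.06 rad), for 0.2 s.
At the end, for the whole second after the job is handed in: Orange carrier at rest in the nest (centre within 6 mm, underside within 3 mm of its floor, long way along it within 0.2 rad, upright within 0.08 rad), guard shut to within 6 mm, lever sprung back to rest (below 0.06 rad) after being held at its stop (over 1.12 rad) (all of step 3 and value of joint lever below 0.06 rad and linear speed of orange_carrier below 0.02 m/s); the robot touches nothing.
It fails at once if the lever is swung (over 0.5 rad) while the guard is open by more than 15 mm (value of joint lever above 0.5 rad and value of joint guard above 0.015 m).
It fails at once if the orange carrier is dropped into the nest (faster than 0.45 m/s there) (horizontal distance between orange_carrier and nest below 0.02 m and z of orange_carrier in the frame of nest below 0.03 m and linear speed of orange_carrier above 0.45 m/s).
It fails at once if the orange carrier is tipped by more than 0.6 rad (angle between orange_carrier's own z axis and vertical above 0.6 rad).
It fails at once if another carrier is moved by more than 15 mm (distance of any of blue_carrier, green_carrier from where it was at the start of the episode above 0.015 m).
It fails at once if the spectacles or the bottle are moved by more than 20 mm (distance of any of spectacles, cleaner from where it was at the start of the episode above 0.02 m).
It also fails if it takes over 72 s, if anything falls off the work surface, if the arm or the gripper's body presses on something with over 40 N, if the wrist force passes 120 N, or if a joint passes its speed limit or range.

## Robot

A 6-joint arm with a two-finger parallel gripper is mounted at the origin on the work surface. World frame = base frame: x ahead of the robot, y to its left, z up, the work surface at z = 0. Lengths are in mm, angles in rad, forces in N, time in s.
With the tool pointing down it reaches from about 350 to 875 mm from the base axis. Payload 4.2 kg.
Tool frame: the origin (TCP) lies on the mounting face of the last link; the fingertips stand 173 mm ahead of it and the grasp point (between the pads) lies 155 mm ahead of it; z points along the fingers, y is the line along which they close (so a half turn about z gives the same grasp; the last joint's range is limited). The gripper opens to 85 mm and grips with 20 to 120 N. Pads are 22 mm wide; open, the fingers measure 114 mm over their backs; the gripper's body (76 mm by 85 mm) begins 54 mm behind the grasp point. The pads swing forward as they close: fully open they stand 13 mm farther back than shut.
Start: joints at [1.575, 0.385, 0.008, 0, -1.194, -0.259], TCP at [157.501, 604.809, 404.712] pointing down, gripper open.
Joint ranges: [-3.14, 3.14], [-1.21, 2.06], [-1.07, 1.41], [-3.16, 2.05], [-2.99, -0.16], [-3.1, 3.1]. Speed limits (rad/s): [2.79, 2.79, 3.14, 3.14, 3.14, 3.14].

## Interface

Orientations are given as a unit quaternion [x, y, z, w].
In Python, from bench import arm gives the robot as it stands. The module is installed in compiled form; this text tells all that it offers.
- The arm moves only by the tool move_arm, never from a script. Its arguments are lists of equal length, an entry for each row: "fingers": the finger opening in mm, from 0 to 85.4; "travel": the shift along the tool's x, y, z in mm, a list of three; "dr": the turn, a rotation vector about the tool's x, y, z in rad, a list of three. A call has 1 to 10 rows; each row is the pose to reach, as a shift and turn from the pose commanded when the call began, along the tool's axes at that moment; what a row does not reach only later rows make up. A row lasts 1/10 s, in which the tool goes at most 50 mm and 8.59 degrees, less where a joint would pass 70% of its speed; a pose out of reach is approached as far as the arm can. A call with a gripper value outside its range is refused whole. The fingers move at their own pace and stop on an object; the grip force is fixed at half the most. Time passes only in rows, so rows that repeat a pose let the fingers close. It gives the time, the measured TCP pose, the force, the opening and the grip force at its end, in the units of the state.
- arm.read_state(): the state, without advancing time (a new reading comes with each control period).
- arm.get_image(name): name is "scene" or "top" or "wrist"; returns the picture (400x640x3 uint8, red, green, blue); there is no depth.
- arm.camera_model(name): a dict with "intrinsics" (3x3 intrinsics, pixels), "pose" (4x4, takes a point from camera to world coordinates). Camera axes: x right, y up, looking along -z (the intrinsics and any distortion apply to the point x, -y, -z); pixel columns grow to the right and rows downward; lengths in mm; the calibration is good to about 2 mm. A picture is of the moment at which its call begins: read the wrist's pose just before it. camera_model takes no time and is no camera call; for the wrist camera it gives the pose at the moment of the call.
- arm.job_done(): hands the job in; it is judged then, once.
The state is a dict: "clock": time; "joints": joint angles; "joint_vel": joint speeds; "joint_efforts": joint torques, N m; "position": TCP position; "ee_rot": TCP orientation; "contact_force": force on the tool from outside, world axes, zero at the start; "wrist_torque": the same for the moment, N m; "gripper_width": finger opening in mm; "grasp_force": force on a finger pad.
Only numpy, scipy, OpenCV 4.12 (cv2) and the standard library are available. Lean on these libraries where they do the work, as an engineer would, in place of code of your own. Each camera call takes 0.05 s, during which the arm holds its last target. There are 200 camera calls.

## Working session

There is one attempt and no reset: what is moved stays moved. The work goes in short steps, Python scripts to look and compute and a tool call to move; the robot and the scene stay as the last step left them, time stands still between calls to the robot, and variables do not carry over. Pictures are saved under pics/ and viewed, at most 10 in all, crops included, and the job is handed in when it is done.

Besides the shell and the picture viewer there is one more tool, called after "Emit:" as name(argument=value, ...) on one line, values as JSON. move_arm: Moves the arm, as the interface text tells. Its arguments: {"type":"object","properties":{"fingers":{"type":"array","items":{"type":"number"}},"travel":{"type":"array","items":{"type":"array","items":{"type":"number"}}},"dr":{"type":"array","items":{"type":"array","items":{"type":"number"}}}},"required":["fingers","travel","dr"]}

```bash
mkdir -p pics; python3 - <<'E'
from bench import arm
import cv2,numpy as np
print(arm.read_state())
for n in("scene","top","wrist"):
    im=arm.get_image(n); np.save(f'pics/{n}0.npy',im); cv2.imwrite(f'pics/{n}0.png',im[:,:,::-1]); m=arm.camera_model(n); print(n,{k:np.round(v,4).tolist() if hasattr(v,'__len__') else v for k,v in m.items()})
E
```

```text
{'clock': 0.0, 'joints': array([ 1.57463312e+00,  3.85537204e-01,  6.64043329e-03, -4.80187192e-04,
       -1.19400490e+00, -2.58594738e-01]), 'joint_vel': array([-0.00041611,  0.00105103, -0.00012273,  0.0010432 , -0.00105794,
        0.00023096]), 'joint_efforts': array([-6.30422733e-05, -3.92282724e+01,  1.88398755e+01,  4.18608651e+00,
       -4.68423881e-03,  4.50082553e-06]), 'position': array([157.42578479, 604.63607351, 403.64137354]), 'ee_rot': array([ 9.91886432e-01, -1.27122574e-01, -8.35083327e-05,  1.07282123e-03]), 'contact_force': array([-1.14484778, -0.5391897 ,  0.18505863]), 'wrist_torque': array([ 0.05917349, -0.04513179,  0.08204089]), 'grasp_force': 0.0, 'gripper_width': 85.11316381761382}
scene {'intrinsics': [[411.4155, 0.0, 317.2116], [0.0, 411.4155, 201.7884], [0.0, 0.0, 1.0]], 'pose': [[-0.5046, -0.5336, 0.6787, 1161.5018], [0.8634, -0.3129, 0.3958, 281.5752], [0.0012, 0.7857, 0.6186, 660.4279], [0.0, 0.0, 0.0, 1.0]]}
top {'intrinsics': [[387.5666, 0.0, 319.2964], [0.0, 387.5666, 202.3475], [0.0, 0.0, 1.0]], 'pose': [[-0.0271, 0.9811, -0.1917, 369.7755], [-0.9995, -0.0292, -0.0084, -76.9732], [-0.0138, 0.1914, 0.9814, 875.2623], [0.0, 0.0, 0.0, 1.0]]}
wrist {'intrinsics': [[335.3282, 0.0, 315.5031], [0.0, 335.3282, 199.8251], [0.0, 0.0, 1.0]], 'pose': [[-0.2523, 0.928, 0.2742, 226.3912], [-0.9676, -0.2425, -0.0695, 586.3549], [0.002, -0.2829, 0.9592, 372.9092], [0.0, 0.0, 0.0, 1.0]]}
```

View pics/top0.png

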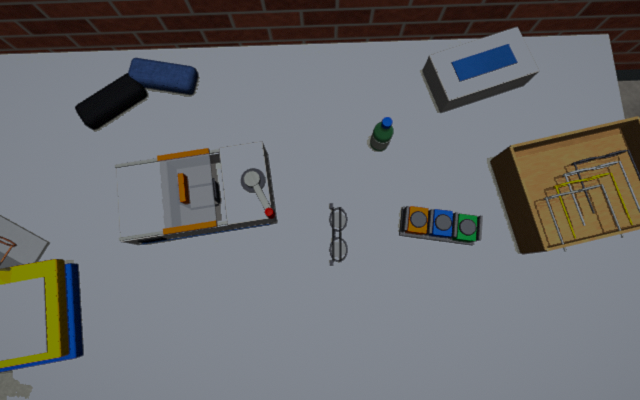

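View pics/scene0.png

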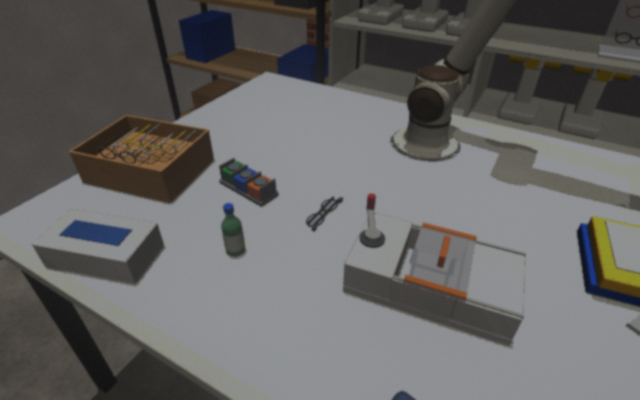

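The top view shows the rack (orange carrier at about 418,219), the marker (rib at 183,187 and post at 269,213), the spectacles near 338,235 and the bottle at 382,133. The scene view shows the same things: post 371,200, rib 445,250, orange carrier 262,185.

```bash
cat > h.py <<'E'
import numpy as np,cv2
from scipy.spatial.transform import Rotation as R
def ray(m,uv):
    K=np.array(m["intrinsics"]);P=np.array(m["pose"])
    p=np.linalg.inv(K)@[uv[0],uv[1],1.]
    d=P[:3,:3]@[p[0],-p[1],-p[2]]
    return P[:3,3],d/np.linalg.norm(d)
def onz(m,uv,z):
    o,d=ray(m,uv);return o+d*(z-o[2])/d[2]
def tri(*mu):
    A=np.zeros((3,3));b=np.zeros(3);rs=[ray(m,u) for m,u in mu]
    for o,d in rs:
        M=np.eye(3)-np.outer(d,d);A+=M;b+=M@o
    x=np.linalg.solve(A,b)
    return x,max(np.linalg.norm((np.eye(3)-np.outer(d,d))@(x-o)) for o,d in rs)
def proj(m,X):
    K=np.array(m["intrinsics"]);P=np.array(m["pose"])
    c=P[:3,:3].T@(np.asarray(X,float)-P[:3,3]);q=K@[c[0],-c[1],-c[2]];return q[:2]/q[2]
def blobs(im,lo,hi,amin=15):
    """HSV mask -> (area, centroid, minAreaRect corners)"""
    h=cv2.cvtColor(im,cv2.COLOR_RGB2HSV);k=cv2.inRange(h,np.array(lo),np.array(hi))
    cs,_=cv2.findContours(k,cv2.RETR_EXTERNAL,cv2.CHAIN_APPROX_NONE);out=[]
    for c in cs:
        M=cv2.moments(c)
        if M['m00']>=amin: out.append((M['m00'],(M['m10']/M['m00'],M['m01']/M['m00']),cv2.minAreaRect(c)))
    return sorted(out,key=lambda t:-t[0])
def rel(st,pos,yaw=None):
    """shift (tool axes) from state's TCP to pos; turn rotvec for tool-down with tool y at world angle yaw"""
    r=R.from_quat(st["ee_rot"]);t=r.inv().apply(np.array(pos)-st["position"])
    if yaw is None:return t
    best=None
    for k in(0,np.pi):
        a=yaw+k;y=np.array([np.cos(a),np.sin(a),0]);z=np.array([0,0,-1.]);x=np.cross(y,z)
        v=(r.inv()*R.from_matrix(np.c_[x,y,z])).as_rotvec()
        if best is None or np.linalg.norm(v)<np.linalg.norm(best):best=v
    return t,best
E
python3 - <<'E'
from h import *;from bench import arm
T,S,W=[arm.camera_model(n) for n in("top","scene","wrist")]
t=np.load('pics/top0.npy');s=np.load('pics/scene0.npy')
for nm,lo,hi in(("orange",(8,150,80),(20,255,255)),("red",(0,150,60),(5,255,255)),("red2",(172,120,60),(180,255,255))):
    for im,n in((t,"top"),(s,"scene")):
        print(nm,n,[(a,np.round(c,1).tolist(),np.round(r[1],1).tolist(),round(r[2],1)) for a,c,r in blobs(im,lo,hi,8)][:7])
print("post",tri((T,(269,212)),(S,(371.5,198))))
print("rib",tri((T,(183,187)),(S,(446,248))))
print("orange",tri((T,(418,219)),(S,(262,185))),onz(T,(418,219),48),onz(T,(468,227),48))
print("pivot",onz(T,(252,180),95));print("bottle",onz(T,(387,123),130),onz(T,(380,146),0));print("spec",[onz(T,u,6) for u in((332,206),(332,263),(346,235))])
print("marker cnrs",[onz(T,u,80) for u in((117,163),(265,142),(275,220),(120,236))])
E
```

```text
orange top [(252.5, [189.3, 227.3], [5.7, 53.8], 81.1), (205.0, [182.6, 154.1], [4.9, 51.6], 81.3), (192.0, [417.2, 220.1], [19.2, 25.7], 5.4), (127.5, [181.3, 187.4], [28.2, 5.6], 84.8)]
orange scene [(209.0, [435.6, 286.4], [62.6, 4.4], 16.7), (74.5, [444.5, 247.4], [4.6, 21.8], 14.0), (63.0, [450.7, 231.5], [51.9, 2.2], 14.0), (32.5, [253.2, 186.0], [10.9, 4.5], 38.7), (11.5, [155.2, 155.8], [10.0, 2.7], 7.1)]
red top [(41.5, [268.7, 211.4], [7.0, 7.0], 90.0)]
red scene []
red2 top []
red2 scene []
post (array([500.30796476,  29.91484364, 121.45976401]), np.float64(0.6434701990924263))
rib (array([558.52995821, 208.85865739, 110.45195857]), np.float64(2.694088925903894))
orange (array([ 488.55831176, -280.62499508,   35.92326119]), np.float64(3.6513877998195214)) [ 488.61069378 -280.99664693   48.        ] [ 468.26639825 -386.12147619   48.        ]
pivot [573.69361355  68.31340582  95.        ]
bottle [ 675.75799167 -212.84400885  130.        ] [ 672.08420528 -216.57025848    0.        ]
spec [array([530.23367799, -98.28905418,   6.        ]), array([401.81035914, -94.00658944,   6.        ]), array([ 463.09230477, -127.50363468,    6.        ])]
marker cnrs [array([624.18184291, 362.08530592,  80.        ]), array([661.41099481,  43.4871811 ,  80.        ]), array([490.54009142,  22.73029582,  80.        ]), array([466.4296278, 344.2697346,  80.       ])]
```

View pics/wrist0.png

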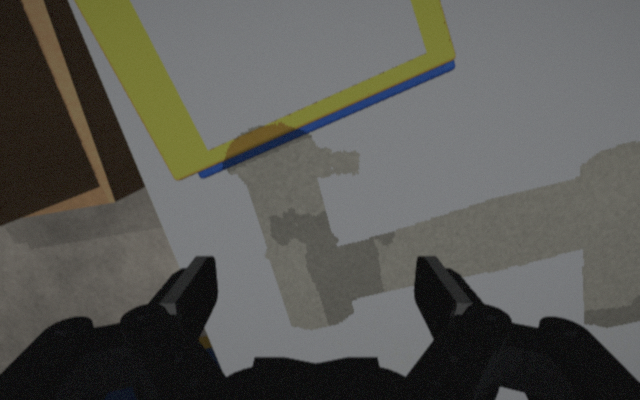

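The wrist view shows only the books and the fingers, no task objects. I'm moving above the marker for close views.

Emit:
move_arm(fingers=[85,85,85,85,85,85,85,85,85,85], travel=[[417,320,-26],[417,320,-26],[417,320,-26],[417,320,-26],[417,320,-26],[417,320,-26],[417,320,-26],[417,320,-26],[417,320,-26],[417,320,-26]], dr=[[0,0,-0.37],[0,0,-0.37],[0,0,-0.37],[0,0,-0.37],[0,0,-0.37],[0,0,-0.37],[0,0,-0.37],[0,0,-0.37],[0,0,-0.37],[0,0,-0.37]])

```text
clock: 1.15
position: [465.0, 208.8, 429.6]
ee_rot: [0.998, 0.058, 0.0, -0.0]
contact_force: [0.8, 0.1, 0.3]
gripper_width: 85.0
grasp_force: 0.0
```

Emit:
move_arm(fingers=[85,85,85,85,85,85], travel=[[0,0,0],[0,0,0],[0,0,0],[0,0,0],[0,0,0],[0,0,0]], dr=[[0,0,0],[0,0,0],[0,0,0],[0,0,0],[0,0,0],[0,0,0]])

```text
clock: 1.75
position: [463.8, 211.6, 429.4]
ee_rot: [0.998, 0.059, 0.0, -0.0]
contact_force: [-0.1, -0.3, -0.5]
gripper_width: 84.8
grasp_force: 0.0
```

```bash
cat > snap.py <<'E'
import sys,pickle;from h import *;from bench import arm
def snap(tag):
    st=arm.read_state();m=arm.camera_model("wrist");im=arm.get_image("wrist")
    pickle.dump((st,m,im),open(f'pics/{tag}.pkl','wb'));cv2.imwrite(f'pics/{tag}.png',im[:,:,::-1])
    r=R.from_quat(st["ee_rot"]).as_matrix()
    print(tag,"t",round(st["clock"],2),"pos",np.round(st["position"],1),"x-ang",round(np.arctan2(r[1,0],r[0,0]),4),"z",np.round(r[:,2],3),"F",np.round(st["contact_force"],1),"w",round(st["gripper_width"],1),"g",round(st["grasp_force"],1),"j",np.round(st["joints"],2))
    return st,m,im
def load(tag): return pickle.load(open(f'pics/{tag}.pkl','rb'))
def show(im,**c):
    for nm,(lo,hi) in {"orange":((8,150,60),(20,255,255)),"red":((0,150,50),(5,255,255))}.items():
        for a,ce,r in blobs(im,lo,hi,40)[:6]: print(nm,a,np.round(ce,1),np.round(cv2.boxPoints(r),1).tolist())
if __name__=="__main__": show(snap(sys.argv[1])[2])
E
python3 snap.py m1
```

```text
m1 t 1.75 pos [463.8 211.6 429.4] x-ang 0.1171 z [ 0.  0. -1.] F [-0.1 -0.3 -0.5] w 84.8 g 0.0 j [ 0.75  0.17 -0.23 -0.   -1.17  0.94]
orange 1108.5 [330.8 163.9] [[273.8999938964844, 159.0], [390.0, 157.39999389648438], [390.1000061035156, 168.60000610351562], [274.0, 170.1999969482422]]
orange 1012.0 [333.5  69.5] [[327.0, 30.0], [341.0, 30.0], [341.0, 109.0], [327.0, 109.0]]
red 265.5 [541.9 171.4] [[532.0, 162.0], [552.0, 162.0], [552.0, 180.0], [532.0, 180.0]]
```

View pics/m1.png

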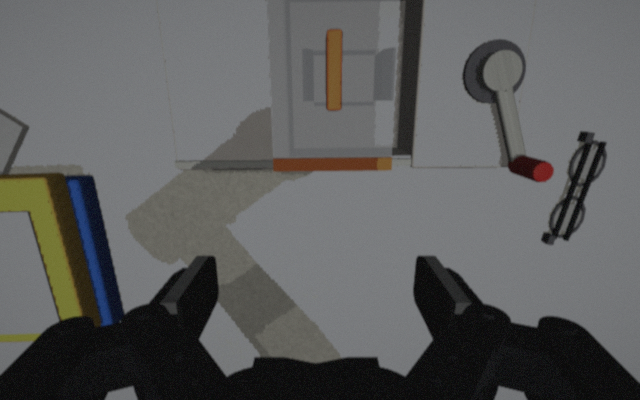

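The wrist view shows the guard slightly open. The rib top is near (334,69), the front orange edge at (331,164) and the post top at about (542,171). The spectacles sit at the right. Next is a second view to triangulate.

Emit:
move_arm(fingers=[85,85,85,85,85,85], travel=[[60,75,0],[60,75,0],[60,75,0],[60,75,0],[60,75,0],[60,75,0]], dr=[[0,0,0],[0,0,0],[0,0,0],[0,0,0],[0,0,0],[0,0,0]])

```text
clock: 2.4
position: [531.8, 143.9, 429.6]
ee_rot: [0.998, 0.058, 0.0, -0.0]
contact_force: [0.7, 0.6, 0.3]
gripper_width: 85.3
grasp_force: 0.0
```

```bash
python3 snap.py m2; python3 - <<'E'
import cv2
a=cv2.imread('pics/m2.png');cv2.imwrite('pics/m2v.png',cv2.resize(a[0:300,100:500],None,fx=2,fy=2,interpolation=cv2.INTER_CUBIC))
E
```

```text
m2 t 2.4 pos [531.8 143.9 429.6] x-ang 0.1168 z [ 0.  0. -1.] F [0.7 0.6 0.3] w 85.3 g 0.0 j [ 0.56  0.24 -0.14 -0.   -1.19  1.13]
orange 1450.5 [241.3  49.4] [[179.0, 43.0], [307.0, 43.0], [307.0, 56.0], [179.0, 56.0]]
orange 947.0 [253.8 224.2] [[198.89999389648438, 220.0], [309.0, 218.60000610351562], [309.1000061035156, 228.39999389648438], [199.10000610351562, 229.8000030517578]]
orange 826.5 [243.3 144.9] [[234.3000030517578, 111.30000305175781], [248.0, 110.5], [251.89999389648438, 179.89999389648438], [238.1999969482422, 180.6999969482422]]
red 217.0 [442.  238.9] [[433.0, 230.0], [450.0, 230.0], [450.0, 247.0], [433.0, 247.0]]
```

View pics/m2v.png

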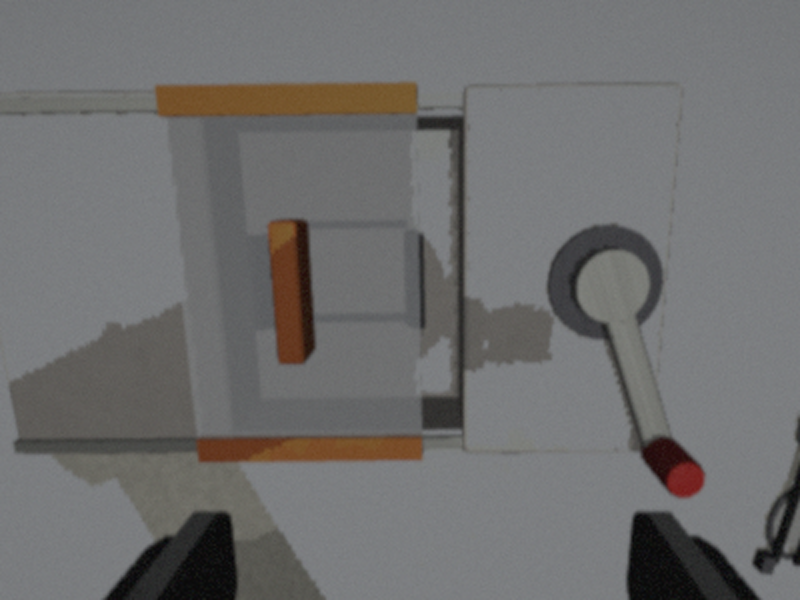

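The crop of the second view shows the block's top corners at full-picture (332.5,43), (441,43), (430,225) and (332,225). It also shows the pivot cap at (406,143.5), the rib top centre at (243,145) and the post top at (443,239).

```bash
python3 - <<'E'
from snap import *
from scipy.optimize import least_squares
s1,m1,_=load('m1');s2,m2,_=load('m2');T=arm.camera_model("top")
post=tri((m1,(543,171)),(m2,(443,239)));rib=tri((m1,(334,69)),(m2,(243.3,145.5)))
print("post",post,"rib",rib)
print("strip",tri((m1,(273.9,170.2)),(m2,(199,229.8))),tri((m1,(390,168.6)),(m2,(309,228.4))))
obs=[((332.5,43),(85,-60,85)),((441,43),(85,-155,85)),((430,225),(-85,-155,85)),((332,225),(-85,-60,85))]
def f(p):
    c,s=np.cos(p[2]),np.sin(p[2]);o=[]
    for uv,(x,y,z) in obs: o+=list(proj(m2,(p[0]+c*x-s*y,p[1]+s*x+c*y,z))-uv)
    return o
r=least_squares(f,[560,190,.115]);p=r.x;print("marker",p,np.round(r.fun,1))
c,s=np.cos(p[2]),np.sin(p[2]);M=np.array([[c,-s],[s,c]])
for n,q in(("post",post[0]),("rib",rib[0]),("pivcap",onz(m2,(406,143.5),102))): print(n,"in marker",(q[:2]-p[:2])@M)
piv=p[:2]+M@[0,-125];print("pivot",piv,"r",np.hypot(*(post[0][:2]-piv)))
rp=rib[0]; 
print("rel rib grip",rel(s2,(rp[0],rp[1],99+155+5),p[2]+np.pi/2))
E
```

```text
post (array([501.68543849,  29.28969152, 129.88489305]), np.float64(0.08937280932932284)) rib (array([560.05648267, 208.09955357, 116.42457445]), np.float64(0.07545272415430543))
strip (array([468.93510456, 251.14579162,  92.11492741]), np.float64(0.2858693129829709)) (array([482.98267909, 144.38482008,  92.21324279]), np.float64(0.24980562836792208))
marker [5.59459848e+02 1.91787824e+02 1.36663748e-01] [-0.8 -0.4  1.8 -2.8 -2.   1.4  0.8  3.1]
post in marker [ -79.37426238 -153.11189314]
rib in marker [ 2.81336156 16.07835492]
pivcap in marker [-1.23034880e-01 -1.23939406e+02]
pivot [576.48968932  67.95331941] r 84.20541588759217
rel rib grip (array([ 35.48671111, -60.43076154, 170.64310222]), array([-0.00018815, -0.000179  , -0.01984409]))
```

Emit:
move_arm(fingers=[50,50,50,50,50,50,50,50,50,50], travel=[[35.6,-60.5,60],[35.6,-60.5,90],[35.6,-60.5,90],[35.6,-60.5,90],[35.6,-60.5,120],[35.6,-60.5,150],[35.6,-60.5,160],[35.6,-60.5,160],[35.6,-60.5,160],[35.6,-60.5,160]], dr=[[0,0,-0.014],[0,0,-0.014],[0,0,-0.014],[0,0,-0.014],[0,0,-0.014],[0,0,-0.014],[0,0,-0.014],[0,0,-0.014],[0,0,-0.014],[0,0,-0.014]])

```text
clock: 3.45
position: [561.5, 207.5, 271.7]
ee_rot: [0.998, 0.065, 0.002, -0.001]
contact_force: [-0.0, 0.5, 0.0]
gripper_width: 50.2
grasp_force: 0.0
```

Emit:
move_arm(fingers=[0,0,0,0,0,0,0,0], travel=[[0,0,0],[0,0,0],[0,0,0],[0,0,0],[0,0,0],[0,0,0],[0,0,0],[0,0,0]], dr=[[0,0,0],[0,0,0],[0,0,0],[0,0,0],[0,0,0],[0,0,0],[0,0,0],[0,0,0]])

```text
clock: 4.25
position: [561.0, 207.5, 270.2]
ee_rot: [0.998, 0.065, 0.0, -0.0]
contact_force: [-1.7, 0.6, 5.2]
gripper_width: 10.8
grasp_force: 59.5
```

Emit:
move_arm(fingers=[0,0,0,0,0,0,0,0,0,0], travel=[[0,-10,0],[0,-25,0],[0,-40,0],[0,-55,0],[0,-70,0],[0,-80,0],[0,-86,0],[0,-88,0],[0,-88,0],[0,-88,0]], dr=[[0,0,0],[0,0,0],[0,0,0],[0,0,0],[0,0,0],[0,0,0],[0,0,0],[0,0,0],[0,0,0],[0,0,0]])

```text
clock: 5.25
position: [549.7, 295.2, 270.2]
ee_rot: [0.998, 0.065, 0.001, -0.0]
contact_force: [-1.3, 0.4, 5.5]
gripper_width: 10.7
grasp_force: 59.5
```

Emit:
move_arm(fingers=[40,40,60,85,85,85,85,85,85,85], travel=[[0,0,0],[0,0,0],[0,0,0],[0,0,-50],[0,0,-90],[-15,50,-120],[-38,100,-150],[-38,141,-160],[-38,141,-160],[-38,141,-160]], dr=[[0,0,0],[0,0,0],[0,0,0],[0,0,0],[0,0,0],[0,0,0],[0,0,0],[0,0,0],[0,0,0],[0,0,0]])

```text
clock: 6.25
position: [529.9, 148.2, 430.5]
ee_rot: [0.998, 0.063, 0.001, -0.001]
contact_force: [0.4, -0.2, 0.1]
gripper_width: 84.9
grasp_force: 0.0
```

Emit:
move_arm(fingers=[85,85,85], travel=[[0,0,0],[0,0,0],[0,0,0]], dr=[[0,0,0],[0,0,0],[0,0,0]])

```text
clock: 6.55
position: [530.2, 151.0, 428.3]
ee_rot: [0.998, 0.065, -0.001, 0.0]
contact_force: [-0.2, 0.6, 0.4]
gripper_width: 85.1
grasp_force: 0.0
```

```bash
python3 snap.py n1; python3 - <<'E'
import cv2
a=cv2.imread('pics/n1.png')[40:240,170:370];a=cv2.convertScaleAbs(a,alpha=1.5)
cv2.imwrite('pics/n1v.png',cv2.resize(a,None,fx=3,fy=3,interpolation=cv2.INTER_CUBIC))
E
```

```text
n1 t 6.55 pos [530.2 151.  428.3] x-ang 0.1305 z [-0.002 -0.001 -1.   ] F [-0.2  0.6  0.4] w 85.1 g 0.0 j [ 0.57  0.24 -0.14 -0.   -1.19  1.13]
orange 1572.0 [148.1  45.9] [[83.0, 39.0], [214.0, 39.0], [214.0, 52.0], [83.0, 52.0]]
orange 998.5 [171.5 222.4] [[114.0, 217.0], [227.0, 217.0], [227.0, 227.0], [114.0, 227.0]]
orange 881.5 [146.5 142.5] [[134.6999969482422, 108.9000015258789], [148.60000610351562, 107.0], [158.3000030517578, 177.60000610351562], [144.3000030517578, 179.5]]
red 233.5 [449.4 239.4] [[437.0, 240.0], [450.0, 227.0], [462.0, 239.0], [449.0, 252.0]]
```

View pics/n1v.png

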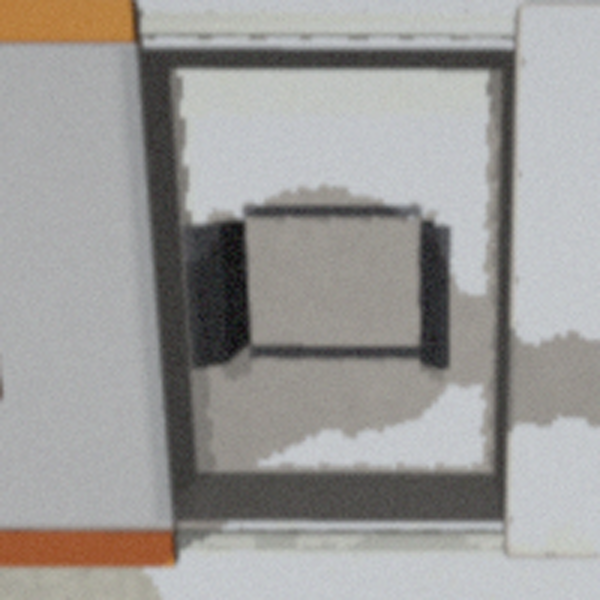

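The crop shows the open chamber and the empty nest. In full-picture pixels the pocket floor spans columns 252.5 to 310 and rows 111.5 to 155.3. The guard is parked at the left.

```bash
python3 - <<'E'
from snap import *
s,m,_=load('n1');P=[onz(m,u,20)[:2] for u in((252.4,111.5),(310,111.5),(310.2,155.3),(253.5,155.3))]
print(np.round(P,1));c=np.mean(P,0);print("nest",c,"w",[np.linalg.norm(P[i]-P[i-1]) for i in range(4)],"yaw",[np.arctan2(*(a-b)[::-1]) for a,b in((P[0],P[3]),(P[1],P[2]))],"yaw from y",[np.arctan2(-(a-b)[0],(a-b)[1]) for a,b in((P[0],P[1]),(P[3],P[2]))])
print("post",onz(m,(450,239.5),131),"rib now",onz(m,(146.5,142.5),118))
# block top inner edge corners y=-60, z=85
print([onz(m,((516/3+170),r/3+40),85) for r in (5,553)])
# strips outer corners z~92
print([onz(m,u,92) for u in((114,227),(227,227))])
E
```

```text
[[580.2 226.4]
 [588.4 164.3]
 [541.  158. ]
 [532.6 221.5]]
nest [560.5518616  192.55469472] w [np.float64(47.84750408413972), np.float64(62.671825603812955), np.float64(47.836227821362755), np.float64(63.99569328182163)] yaw [np.float64(0.10277311174293245), np.float64(0.13044510406718376)] yaw from y [np.float64(0.13037268456091228), np.float64(0.13026414525305383)]
post [502.17983694  30.55493218 131.        ] rib now [549.46647093 294.032597   118.        ]
[array([651.16888413, 143.7526235 ,  85.        ]), array([487.12753278, 118.4730857 ,  85.        ])]
[array([458.18684751, 338.81423089,  92.        ]), array([472.43366306, 229.89888072,  92.        ])]
```

Emit:
move_arm(fingers=[85,85,85,85,85,85,85,85,85,85], travel=[[-9,38,8],[-18,76,16],[-27,114,24],[-36,152,32],[-45,190,40],[-54,228,48],[-63,266,56],[-72,304,64],[-81,342,72],[-90,382,78]], dr=[[0,0,0.14],[0,0,0.28],[0,0,0.42],[0,0,0.56],[0,0,0.7],[0,0,0.84],[0,0,0.98],[0,0,1.12],[0,0,1.26],[0,0,1.4]])

```text
clock: 7.6
position: [490.1, -241.5, 350.5]
ee_rot: [0.804, -0.595, -0.0, 0.0]
contact_force: [1.7, 0.4, -0.3]
gripper_width: 85.0
grasp_force: 0.0
```

Emit:
move_arm(fingers=[85,85,85,85,85,85,85], travel=[[0,0,0],[0,0,0],[0,0,0],[0,0,0],[0,0,0],[0,0,0],[0,0,0]], dr=[[0,0,0.14],[0,0,0.28],[0,0,0.42],[0,0,0.49],[0,0,0.49],[0,0,0.49],[0,0,0.49]])

```text
clock: 8.3
position: [490.2, -240.3, 351.2]
ee_rot: [-0.637, 0.771, 0.0, -0.0]
contact_force: [0.8, 0.6, -0.0]
gripper_width: 85.0
grasp_force: 0.0
```

```bash
python3 snap.py r1
```

```text
r1 t 8.3 pos [ 490.2 -240.3  351.2] x-ang -1.7593 z [-0.  0. -1.] F [ 0.8  0.6 -0. ] w 85.0 g 0.0 j [-0.16  0.3  -0.27  0.   -1.01 -0.03]
orange 1545.5 [307.5 141.6] [[272.5, 118.0], [339.8999938964844, 116.30000305175781], [341.20001220703125, 166.89999389648438], [273.79998779296875, 168.60000610351562]]
```

View pics/r1.png

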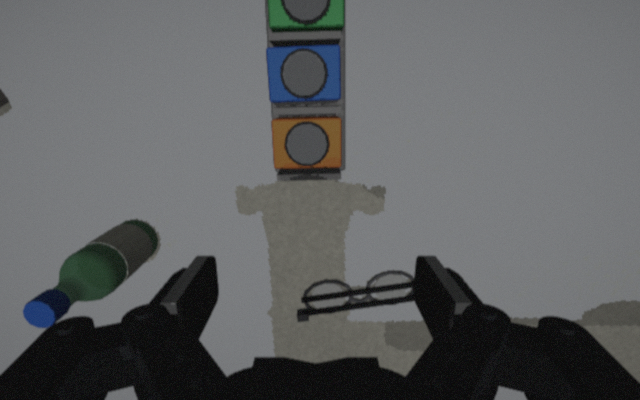

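The wrist view shows the rack with the orange carrier top at (307,142), blue and green above it, and the fingers clear of the spectacles and bottle. I'll take a second view nearer.

Emit:
move_arm(fingers=[85,85,85,85,85], travel=[[30,-5,35],[40,-6,50],[40,-6,50],[40,-6,50],[40,-6,50]], dr=[[0,0,0],[0,0,0],[0,0,0],[0,0,0],[0,0,0]])

```text
clock: 8.85
position: [488.9, -280.6, 302.7]
ee_rot: [-0.637, 0.771, -0.001, 0.001]
contact_force: [-0.1, 0.6, -0.2]
gripper_width: 85.0
grasp_force: 0.0
```

```bash
python3 snap.py r2; python3 - <<'E'
from snap import *
a,b=load('r1'),load('r2');C=[]
for s,m,im in(a,b):
    g=cv2.cvtColor(im,cv2.COLOR_RGB2HSV);k=cv2.inRange(g,np.array((8,130,50)),np.array((20,255,255)))
    c=max(cv2.findContours(k,cv2.RETR_EXTERNAL,cv2.CHAIN_APPROX_NONE)[0],key=cv2.contourArea)
    bx=cv2.boxPoints(cv2.minAreaRect(c));ce=bx.mean(0)
    # lens: hole centroid in mask hull
    hull=np.zeros_like(k);cv2.fillPoly(hull,[cv2.convexHull(c)],255)
    hole=cv2.morphologyEx(cv2.bitwise_and(hull,cv2.bitwise_not(k)),cv2.MORPH_OPEN,np.ones((7,7)))
    M=cv2.moments(hole,True);C.append((m,(M['m10']/M['m00'],M['m01']/M['m00']),bx[np.argsort(np.arctan2(bx[:,1]-ce[1],bx[:,0]-ce[0]))]))
    print(C[-1][1],np.round(C[-1][2],1).tolist())
print("lens",tri((C[0][0],C[0][1]),(C[1][0],C[1][1])))
for i in range(4): print("corner",tri((C[0][0],C[0][2][i]),(C[1][0],C[1][2][i])))
for m,u,bx in C:
    P=np.array([onz(m,q,48)[:2] for q in bx]);print(np.round(P.mean(0),1),np.round(P,1).tolist(),np.arctan2(*(P[1]-P[0])[::-1]),np.arctan2(*(P[2]-P[3])[::-1]))
E
cp pics/r2.png pics/r2v.png
```

```text
r2 t 8.85 pos [ 488.9 -280.6  302.7] x-ang -1.7598 z [ 0.002 -0.001 -1.   ] F [-0.1  0.6 -0.2] w 85.0 g 0.0 j [-0.23  0.38 -0.29  0.   -0.91  0.04]
orange 1990.5 [315.8 205.4] [[275.6000061035156, 181.10000610351562], [353.8999938964844, 179.10000610351562], [355.29998779296875, 233.8000030517578], [277.0, 235.8000030517578]]
(306.48643410852713, 143.34302325581396) [[272.0, 117.0], [340.0, 117.0], [340.0, 168.0], [272.0, 168.0]]
(315.0246533127889, 209.18798151001542) [[274.79998779296875, 180.5], [353.8999938964844, 178.89999389648438], [355.0, 234.39999389648438], [275.8999938964844, 236.0]]
lens (array([ 489.21140598, -280.34486835,   48.42823598]), np.float64(0.0018114109882560563))
corner (array([ 512.07840815, -305.69717087,   48.5260782 ]), np.float64(0.21895020727950176))
corner (array([ 458.79015399, -295.28665218,   42.66445944]), np.float64(0.11073578729907232))
corner (array([ 465.19508807, -254.64435242,   44.47170239]), np.float64(0.730270237971123))
corner (array([ 520.66611993, -265.97518289,   48.98750777]), np.float64(0.22065592961901817))
[ 489.6 -280.6] [[511.9, -305.6], [459.2, -295.6], [466.1, -255.3], [521.0, -265.8]] 2.952969218641923 2.952875938385959
[ 489.2 -281. ] [[512.4, -305.6], [459.1, -296.6], [464.6, -256.2], [520.6, -265.6]] 2.9738658739282107 2.975292273631912
```

Emit:
move_arm(fingers=[80,80,80,80,80,80,80,50,50,50], travel=[[0,0,35],[0,0,70],[0,0,100],[0,0,110],[0,0,114],[0,0,114],[0,0,114],[0,0,114],[0,0,114],[0,0,114]], dr=[[0,0,0],[0,0,0],[0,0,0],[0,0,0],[0,0,0],[0,0,0],[0,0,0],[0,0,0],[0,0,0],[0,0,0]])

```text
clock: 9.9
position: [488.9, -281.1, 188.9]
ee_rot: [-0.637, 0.771, -0.001, 0.001]
contact_force: [-0.5, 0.4, 5.9]
gripper_width: 55.3
grasp_force: 64.1
```

Emit:
move_arm(fingers=[50,50,50,50], travel=[[0,0,0],[0,0,0],[0,0,0],[0,0,0]], dr=[[0,0,0],[0,0,0],[0,0,0],[0,0,0]])

```text
clock: 10.3
position: [489.0, -281.1, 188.9]
ee_rot: [-0.637, 0.771, -0.001, 0.001]
contact_force: [0.6, 1.0, 6.3]
gripper_width: 55.2
grasp_force: 64.1
```

Emit:
move_arm(fingers=[50,50,50,50,50,50,50,50,50,50], travel=[[0,0,-15],[0,0,-45],[0,0,-75],[0,0,-90],[-35,16,-90],[-80,37,-90],[-125,58,-90],[-170,79,-90],[-215,100,-90],[-260,121,-90]], dr=[[0,0,0],[0,0,0],[0,0,0],[0,0,0],[0,0,-0.14],[0,0,-0.28],[0,0,-0.42],[0,0,-0.56],[0,0,-0.7],[0,0,-0.84]])

```text
clock: 11.3
position: [417.6, -1.3, 277.6]
ee_rot: [0.897, -0.442, 0.0, -0.0]
contact_force: [1.2, 1.0, 1.3]
gripper_width: 54.9
grasp_force: 63.3
```

Emit:
move_arm(fingers=[50,50,50,50,50,50,50,50,50,50], travel=[[0,0,0],[0,0,0],[0,0,0],[0,0,0],[0,0,0],[0,0,0],[0,0,0],[0,0,0],[0,0,0],[0,0,0]], dr=[[0,0,-0.14],[0,0,-0.28],[0,0,-0.42],[0,0,-0.56],[0,0,-0.7],[0,0,-0.84],[0,0,-0.98],[0,0,-1.05],[0,0,-1.05],[0,0,-1.05]])

```text
clock: 12.3
position: [418.5, -2.9, 277.4]
ee_rot: [0.998, 0.064, -0.0, -0.0]
contact_force: [0.5, -0.8, -0.7]
gripper_width: 55.2
grasp_force: 63.3
```

```bash
python3 snap.py p1
```

```text
p1 t 12.3 pos [418.5  -2.9 277.4] x-ang 0.1274 z [-0.  0. -1.] F [ 0.5 -0.8 -0.7] w 55.2 g 63.3 j [ 0.38  0.19 -0.65 -0.   -0.73  1.31]
orange 10203.5 [315.3 273.9] [[239.5, 225.3000030517578], [389.70001220703125, 223.6999969482422], [390.8999938964844, 343.8999938964844], [240.8000030517578, 345.5]]
red 2227.0 [247.3  51.8] [[209.89999389648438, 44.599998474121094], [250.89999389648438, 13.800000190734863], [284.70001220703125, 59.0], [243.8000030517578, 89.69999694824219]]
```

Emit:
move_arm(fingers=[50,50,50,50,50,50,50,50,50,50], travel=[[-6,-19,15],[-6,-19,40],[-6,-19,65],[-6,-19,82],[-6,-19,92],[-6,-19,96],[-6,-19,98],[-6,-19,99.5],[-6,-19,100],[-6,-19,100]], dr=[[0,0,0],[0,0,0],[0,0,0],[0,0,0],[0,0,0],[0,0,0],[0,0,0],[0,0,0],[0,0,0],[0,0,0]])

```text
clock: 13.35
position: [410.4, 15.3, 177.8]
ee_rot: [0.998, 0.064, 0.001, -0.0]
contact_force: [0.3, -0.3, -0.3]
gripper_width: 55.1
grasp_force: 63.6
```

Emit:
move_arm(fingers=[50,60,65,80,85,85,85,85,85,85], travel=[[0,0,0],[0,0,0],[0,0,0],[0,0,0],[0,0,0],[0,0,-20],[0,0,-60],[0,0,-100],[0,0,-120],[0,0,-120]], dr=[[0,0,0],[0,0,0],[0,0,0],[0,0,0],[0,0,0],[0,0,0],[0,0,0],[0,0,0],[0,0,0],[0,0,0]])

```text
clock: 14.35
position: [410.9, 15.6, 300.4]
ee_rot: [0.998, 0.065, 0.004, -0.001]
contact_force: [0.2, 0.9, 0.1]
gripper_width: 85.1
grasp_force: 0.0
```

Emit:
move_arm(fingers=[85,85,85,85,85,85,85,85,85,85], travel=[[0,0,0],[0,0,0],[0,0,0],[0,0,0],[0,0,0],[0,0,0],[0,0,0],[0,0,0],[0,0,0],[0,0,0]], dr=[[0,0,0.14],[0,0,0.28],[0,0,0.42],[0,0,0.56],[0,0,0.7],[0,0,0.84],[0,0,0.98],[0,0,1.12],[0,0,1.26],[0,0,1.4]])

```text
clock: 15.35
position: [409.8, 15.1, 296.2]
ee_rot: [0.803, -0.596, -0.001, 0.001]
contact_force: [0.1, -0.0, 0.6]
gripper_width: 85.0
grasp_force: 0.0
```

Emit:
move_arm(fingers=[85,85,85,85,85], travel=[[0,0,0],[0,0,0],[0,0,0],[0,0,0],[0,0,0]], dr=[[0,0,0.14],[0,0,0.17],[0,0,0.17],[0,0,0.17],[0,0,0.17]])

```text
clock: 15.85
position: [410.1, 15.2, 297.0]
ee_rot: [0.752, -0.66, -0.0, 0.0]
contact_force: [0.2, 1.2, 0.1]
gripper_width: 84.8
grasp_force: 0.0
```

```bash
python3 snap.py q1; python3 - <<'E'
from snap import *
s,m,im=load('q1')
g=cv2.cvtColor(im,cv2.COLOR_RGB2HSV);k=cv2.inRange(g,np.array((8,130,50)),np.array((20,255,255)))
c=max(cv2.findContours(k,cv2.RETR_EXTERNAL,cv2.CHAIN_APPROX_NONE)[0],key=cv2.contourArea)
bx=cv2.boxPoints(cv2.minAreaRect(c));P=np.array([onz(m,q,36)[:2] for q in bx])
print(bx.tolist(),np.round(P,1).tolist(),P.mean(0),[np.linalg.norm(P[i]-P[i-1]) for i in range(4)],[np.arctan2(*(P[i]-P[i-1])[::-1]) for i in range(4)])
E
```

```text
q1 t 15.85 pos [410.1  15.2 297. ] x-ang -1.4403 z [-0.001 -0.    -1.   ] F [0.2 1.2 0.1] w 84.8 g 0.0 j [ 0.44  0.14 -0.64 -0.   -0.79 -0.31]
orange 1786.5 [316.8 198.1] [[290.0, 166.0], [344.0, 166.0], [344.0, 239.0], [290.0, 239.0]]
red 882.0 [109.1 272.8] [[87.0999984741211, 281.70001220703125], [97.19999694824219, 251.39999389648438], [132.89999389648438, 263.29998779296875], [122.80000305175781, 293.6000061035156]]
[[288.9999694824219, 238.99996948242188], [288.9999694824219, 160.99996948242188], [343.9999694824219, 160.99996948242188], [343.9999694824219, 238.99996948242188]] [[425.3, 43.4], [431.5, -14.5], [393.8, -19.4], [384.9, 38.2]] [408.86249414  11.92604352] [np.float64(40.732397229294044), np.float64(58.23878366204687), np.float64(38.03568179001033), np.float64(58.25507051025027)] [np.float64(0.12974567567084974), np.float64(-1.4628065776335417), np.float64(-3.0115177967352236), np.float64(1.7250878887583045)]
```

View pics/q1.png

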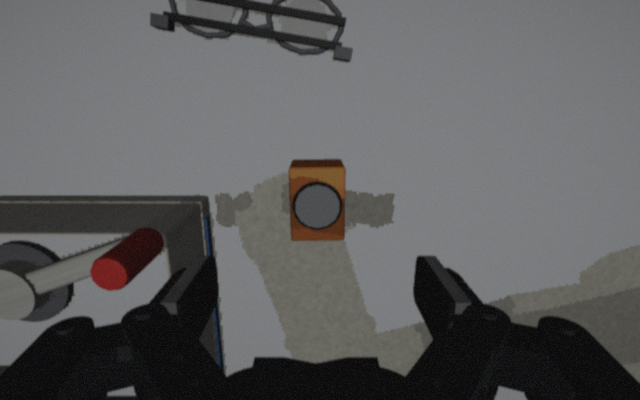

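The carrier stands upright on the bench with its lens at (318,206), centred under the tool. The spectacles and the lever post are clear. I'll regrip across its y faces.

Emit:
move_arm(fingers=[62,62,62,62,62,62,62,62,35,35], travel=[[0,0,30],[0,0,65],[0,0,95],[0,0,108],[0,0,114],[0,0,115],[0,0,115],[0,0,115],[0,0,115],[0,0,115]], dr=[[0,0,0],[0,0,0],[0,0,0],[0,0,0],[0,0,0],[0,0,0],[0,0,0],[0,0,0],[0,0,0],[0,0,0]])

```text
clock: 16.9
position: [410.5, 15.4, 183.3]
ee_rot: [0.752, -0.66, 0.0, -0.001]
contact_force: [-2.1, -0.2, 1.5]
gripper_width: 38.9
grasp_force: 60.5
```

Emit:
move_arm(fingers=[35,35,35,35,35,35,35,35,35,35], travel=[[0,0,0],[0,0,0],[0,0,0],[0,0,0],[0,0,-20],[0,0,-60],[0,0,-100],[0,0,-125],[0,0,-125],[0,0,-125]], dr=[[0,0,0],[0,0,0],[0,0,0],[0,0,0],[0,0,0],[0,0,0],[0,0,0],[0,0,0],[0,0,0],[0,0,0]])

```text
clock: 17.9
position: [409.7, 15.1, 307.7]
ee_rot: [0.751, -0.66, 0.0, -0.001]
contact_force: [-0.7, 0.4, -0.8]
gripper_width: 39.1
grasp_force: 60.6
```

```bash
python3 snap.py c1; python3 - <<'E'
from snap import *
s,m,im=load('c1')
g=cv2.cvtColor(im,cv2.COLOR_RGB2HSV);k=cv2.inRange(g,np.array((8,130,50)),np.array((20,255,255)))
c=max(cv2.findContours(k,cv2.RETR_EXTERNAL,cv2.CHAIN_APPROX_NONE)[0],key=cv2.contourArea)
bx=cv2.boxPoints(cv2.minAreaRect(c));zt=s["position"][2]-182+36;P=np.array([onz(m,q,zt)[:2] for q in bx])
print(np.round(bx,1).tolist(),np.round(P,1).tolist(),P.mean(0))
print(rel(s,(561.2,192.3,310),-3.0115))
E
```

```text
c1 t 17.9 pos [409.7  15.1 307.7] x-ang -1.4413 z [ 0.001  0.001 -1.   ] F [-0.7  0.4 -0.8] w 39.1 g 60.6 j [ 0.44  0.12 -0.63 -0.   -0.81 -0.31]
orange 13017.5 [316.2 277.7] [[264.0, 200.0], [367.0, 200.0], [367.0, 346.0], [264.0, 346.0]]
red 806.0 [122.9 261. ] [[100.5, 256.0], [128.1999969482422, 238.6999969482422], [145.6999969482422, 266.70001220703125], [118.0, 284.0]]
[[264.0, 346.0], [264.0, 199.0], [367.0, 199.0], [367.0, 346.0]] [[427.0, 42.2], [432.4, -20.5], [395.9, -25.3], [385.1, 36.7]] [410.08138842   8.26788188]
(array([-156.13351862, -173.11130623,   -1.95920116]), array([-0.00115634,  0.00092048, -0.00058331]))
```

Emit:
move_arm(fingers=[35,35,35,35,35,35,35,35,35,35], travel=[[0,0,-30],[-20,-23,-35],[-50,-55,-35],[-80,-89,-35],[-110,-122,-35],[-135,-150,-35],[-150,-166,-35],[-156,-173,-35],[-156,-173,-35],[-156,-173,-35]], dr=[[0,0,0],[0,0,0],[0,0,0],[0,0,0],[0,0,0],[0,0,0],[0,0,0],[0,0,0],[0,0,0],[0,0,0]])

```text
clock: 18.95
position: [560.8, 191.6, 341.3]
ee_rot: [0.751, -0.66, -0.001, 0.001]
contact_force: [0.9, -0.3, -0.6]
gripper_width: 39.0
grasp_force: 60.8
```

```bash
python3 snap.py d1; python3 -c "
from snap import *
s,m,im=load('d1');print(rel(s,(561.2,192.3,215),-3.0115))"
```

```text
d1 t 18.95 pos [560.8 191.6 341.3] x-ang -1.4413 z [-0.003 -0.001 -1.   ] F [ 0.9 -0.3 -0.6] w 39.0 g 60.8 j [ 0.6   0.38 -0.16 -0.   -1.03 -0.47]
orange 14025.5 [315.8 274.4] [[264.0, 200.0], [367.0, 200.0], [367.0, 354.0], [264.0, 354.0]]
orange 355.0 [206.4 286.1] [[198.0, 273.20001220703125], [212.6999969482422, 271.70001220703125], [215.60000610351562, 300.6000061035156], [200.89999389648438, 302.1000061035156]]
orange 301.5 [420.8 285. ] [[410.70001220703125, 298.6000061035156], [413.6000061035156, 272.5], [429.0, 274.20001220703125], [426.1000061035156, 300.29998779296875]]
orange 219.0 [315.7 358.3] [[288.8999938964844, 355.1000061035156], [342.8999938964844, 352.8999938964844], [343.20001220703125, 361.8999938964844], [289.29998779296875, 364.1000061035156]]
(array([ -0.76600101,  -0.81108157, 126.28927781]), array([ 0.00285817, -0.00109707, -0.00061168]))
```

View pics/d1.png

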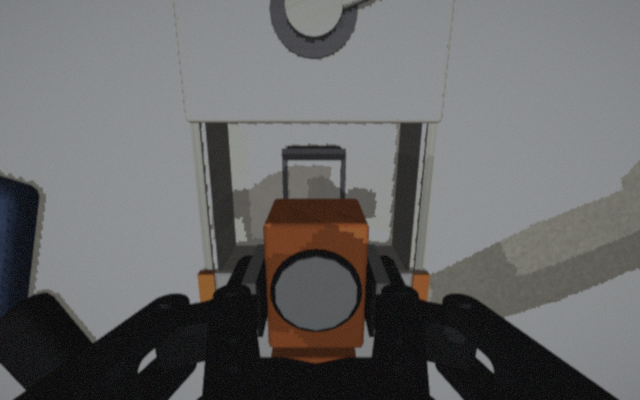

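The view shows the carrier held centred over the chamber. The nest lips are at columns 284 and 345, the block edge at row 121 and the far end wall's top at row 147. I'm checking these against the pose.

```bash
python3 -c "
from snap import *
s,m,im=load('d1')
n=np.array([561.2,192.3]);c,q=np.cos(.13),np.sin(.13)
M=np.array([[c,-q],[q,c]])
for l,u,z in(('block edge -60',(314.5,121.5),85),('wall top -39..-44',(314.5,147),76),('wall top inner',(314.5,153),76),('lipL',(284,175),25),('lipR',(345,175),25),('blkL',(187,121),85),('blkR',(442,121),85)): print(l,(onz(m,u,z)[:2]-n)@M)"
```

```text
block edge -60 [ -1.26201536 -59.99663436]
wall top -39..-44 [ -1.23732287 -42.17504302]
wall top inner [ -1.23084242 -37.9924295 ]
lipL [ 25.26413874 -11.37458349]
lipR [-27.69201511 -11.30080774]
blkL [ 82.19221357 -60.38977649]
blkR [-84.91513562 -60.24246506]
```

Emit:
move_arm(fingers=[35,35,35,35,35,35,35,35,35,35], travel=[[-0.7,-0.2,20],[-0.7,-0.2,45],[-0.7,-0.2,70],[-0.7,-0.2,90],[-0.7,-0.2,105],[-0.7,-0.2,115],[-0.7,-0.2,122],[-0.7,-0.2,126],[-0.7,-0.2,126],[-0.7,-0.2,126]], dr=[[0,0,0],[0,0,0],[0,0,0],[0,0,0],[0,0,0],[0,0,0],[0,0,0],[0,0,0],[0,0,0],[0,0,0]])

```text
clock: 20.0
position: [561.9, 193.2, 217.1]
ee_rot: [0.752, -0.66, 0.0, -0.001]
contact_force: [-0.5, -0.3, -1.2]
gripper_width: 39.1
grasp_force: 60.8
```

Emit:
move_arm(fingers=[35,35,35,35,35,35,35,35], travel=[[0,0,3],[0,0,6],[0,0,8],[0,0,10],[0,0,11],[0,0,11.5],[0,0,11.5],[0,0,11.5]], dr=[[0,0,0],[0,0,0],[0,0,0],[0,0,0],[0,0,0],[0,0,0],[0,0,0],[0,0,0]])

```text
clock: 20.8
position: [561.7, 193.1, 205.0]
ee_rot: [0.752, -0.66, 0.0, -0.0]
contact_force: [0.3, 0.7, -1.1]
gripper_width: 38.8
grasp_force: 60.8
```

Emit:
move_arm(fingers=[35,35,35,35,35], travel=[[0.7,0.9,0],[0.7,0.9,1],[0.7,0.9,1.8],[0.7,0.9,1.8],[0.7,0.9,1.8]], dr=[[0,0,0],[0,0,0],[0,0,0],[0,0,0],[0,0,0]])

```text
clock: 21.3
position: [560.8, 192.3, 203.4]
ee_rot: [0.752, -0.66, 0.0, 0.0]
contact_force: [-1.5, -0.4, 1.2]
gripper_width: 38.8
grasp_force: 60.9
```

Emit:
move_arm(fingers=[45,50,55,58,58,58,58,58,58,58], travel=[[0,0,0],[0,0,0],[0,0,0],[0,0,0],[0,0,0],[0,0,0],[0,0,-15],[0,0,-50],[0,0,-95],[0,0,-140]], dr=[[0,0,0],[0,0,0],[0,0,0],[0,0,0],[0,0,0],[0,0,0],[0,0,0],[0,0,0],[0,0,0],[0,0,0]])

```text
clock: 22.3
position: [560.6, 192.2, 344.3]
ee_rot: [0.752, -0.66, -0.0, 0.001]
contact_force: [0.2, 0.1, -0.7]
gripper_width: 57.8
grasp_force: 0.0
```

Emit:
move_arm(fingers=[58,58,58], travel=[[0,0,0],[0,0,0],[0,0,0]], dr=[[0,0,0],[0,0,0],[0,0,0]])

```text
clock: 22.6
position: [560.3, 192.1, 341.8]
ee_rot: [0.751, -0.66, -0.001, 0.001]
contact_force: [0.6, -0.4, -0.6]
gripper_width: 57.9
grasp_force: 0.0
```

```bash
python3 snap.py e1; python3 - <<'E'
from snap import *
s,m,im=load('e1');n=np.array([560.8,192.2]);c,q=np.cos(.13),np.sin(.13);M=np.array([[c,-q],[q,c]])
g=cv2.cvtColor(im,cv2.COLOR_RGB2HSV);k=cv2.inRange(g,np.array((8,130,40)),np.array((20,255,255)))
for c in cv2.findContours(k,cv2.RETR_EXTERNAL,cv2.CHAIN_APPROX_NONE)[0]:
    if cv2.contourArea(c)<1000: continue
    bx=cv2.boxPoints(cv2.minAreaRect(c))
    for z in(56,): print(z,np.round([(onz(m,u,z)[:2]-n)@M for u in bx],1).tolist())
a=cv2.convertScaleAbs(im[100:320,200:440][:,:,::-1],alpha=1.5);cv2.imwrite('pics/e1v.png',cv2.resize(a,None,fx=2.5,fy=2.5,interpolation=cv2.INTER_CUBIC))
E
```

```text
e1 t 22.6 pos [560.3 192.1 341.8] x-ang -1.4411 z [-0.002 -0.001 -1.   ] F [ 0.6 -0.4 -0.6] w 57.9 g 0.0 j [ 0.6   0.38 -0.16 -0.   -1.03 -0.47]
orange 3239.5 [314.3 193.7] [[290.0, 160.0], [339.0, 160.0], [339.0, 228.0], [290.0, 228.0]]
orange 320.5 [313.6 357.4] [[271.8999938964844, 362.29998779296875], [272.0, 352.8999938964844], [353.0, 354.20001220703125], [352.8999938964844, 363.6000061035156]]
orange 65.5 [201.7 276.5] [[193.5, 281.1000061035156], [200.89999389648438, 268.8999938964844], [207.8000030517578, 273.1000061035156], [200.39999389648438, 285.29998779296875]]
56 [[38.0, 125.1], [-36.3, 125.3], [-37.4, 160.2], [39.3, 160.0]]
56 [[18.4, -29.0], [-19.9, -28.9], [-21.0, 27.6], [19.7, 27.5]]
```

View pics/e1v.png

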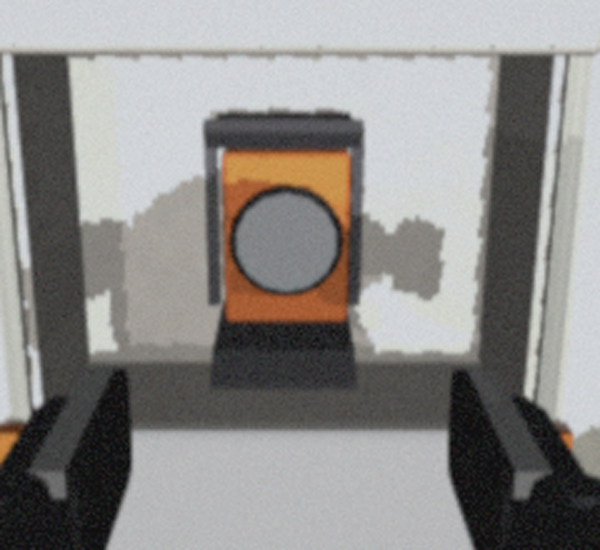

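The carrier sits level between the end walls, lens at full-picture (315,196), measured within 1 mm of the nest centre. Now the guard.

Emit:
move_arm(fingers=[50,50,50,50,50,50,50,50,50,50], travel=[[0,0,0],[-15,0,0],[-30,-1,0],[-45,-1,0],[-60,-1,0],[-75,-2,0],[-90,-2,0],[-103,-3,0],[-103,-3,0],[-103,-3,0]], dr=[[0,0,-0.14],[0,0,-0.28],[0,0,-0.42],[0,0,-0.56],[0,0,-0.7],[0,0,-0.84],[0,0,-0.98],[0,0,-1.12],[0,0,-1.26],[0,0,-1.4]])

```text
clock: 23.65
position: [550.2, 295.3, 340.8]
ee_rot: [1.0, -0.017, -0.002, 0.001]
contact_force: [0.1, -0.2, 0.6]
gripper_width: 49.9
grasp_force: 0.0
```

Emit:
move_arm(fingers=[50,50,50,50,50], travel=[[0,0,0],[0,0,0],[0,0,0],[0,0,0],[0,0,0]], dr=[[0,0,-0.14],[0,0,-0.17],[0,0,-0.17],[0,0,-0.17],[0,0,-0.17]])

```text
clock: 24.15
position: [550.5, 294.8, 342.8]
ee_rot: [0.998, 0.064, -0.0, 0.0]
contact_force: [0.7, 0.4, -0.1]
gripper_width: 50.4
grasp_force: 0.0
```

```bash
python3 snap.py f1|head -1; python3 -c "
from snap import *
s,m,im=load('f1');print(rel(s,(550,295.2,270),.13+np.pi/2))"
```

```text
f1 t 24.15 pos [550.5 294.8 342.8] x-ang 0.1279 z [-0. -0. -1.] F [ 0.7  0.4 -0.1] w 50.4 g 0.0 j [ 0.75  0.43 -0.08  0.   -1.06  0.95]
(array([-0.4014886 , -0.49578485, 72.83314539]), array([ 0.00031156,  0.00043449, -0.00209677]))
```

Emit:
move_arm(fingers=[50,50,50,50,50,50,0,0,0,0], travel=[[0,0,25],[0,0,50],[0,0,65],[0,0,72],[0,0,72],[0,0,72],[0,0,72],[0,0,72],[0,0,72],[0,0,72]], dr=[[0,0,0],[0,0,0],[0,0,0],[0,0,0],[0,0,0],[0,0,0],[0,0,0],[0,0,0],[0,0,0],[0,0,0]])

```text
clock: 25.2
position: [550.6, 295.0, 272.1]
ee_rot: [0.998, 0.065, 0.001, -0.0]
contact_force: [-0.5, -0.4, 3.3]
gripper_width: 10.8
grasp_force: 60.2
```

Emit:
move_arm(fingers=[0,0,0,0,0,0,0,0,0,0], travel=[[0,0,0],[0,0,0],[0,0,0],[0,12,0],[0,30,0],[0,48,0],[0,66,0],[0,82,0],[0,94,0],[0,98,0]], dr=[[0,0,0],[0,0,0],[0,0,0],[0,0,0],[0,0,0],[0,0,0],[0,0,0],[0,0,0],[0,0,0],[0,0,0]])

```text
clock: 26.2
position: [563.2, 197.1, 272.1]
ee_rot: [0.998, 0.064, 0.001, -0.0]
contact_force: [-3.1, 1.7, 6.3]
gripper_width: 10.6
grasp_force: 60.6
```

Emit:
move_arm(fingers=[0,0,0,0,0,0], travel=[[0,2,0],[0,4,0],[0,5,0],[0,6,0],[0,6,0],[0,6,0]], dr=[[0,0,0],[0,0,0],[0,0,0],[0,0,0],[0,0,0],[0,0,0]])

```text
clock: 26.8
position: [563.6, 193.0, 272.1]
ee_rot: [0.998, 0.065, 0.001, -0.001]
contact_force: [-4.4, 5.1, 6.8]
gripper_width: 10.4
grasp_force: 60.7
```

Emit:
move_arm(fingers=[0,0,0,0], travel=[[0,1,0],[0,2,0],[0,2,0],[0,2,0]], dr=[[0,0,0],[0,0,0],[0,0,0],[0,0,0]])

```text
clock: 27.2
position: [563.6, 192.4, 272.1]
ee_rot: [0.998, 0.065, 0.001, -0.003]
contact_force: [-6.2, 10.1, 5.3]
gripper_width: 11.0
grasp_force: 60.7
```

The guard is against its stop: the force is rising with no more travel. I'll release it and turn the tool towards the lever post.

Emit:
move_arm(fingers=[40,40,40,40,40,40,36,36,36,36], travel=[[0,0,0],[0,0,0],[0,0,0],[0,0,-30],[0,0,-70],[0,0,-90],[-20,38,-90],[-41,77,-90],[-62,115,-90],[-82,153,-90]], dr=[[0,0,0],[0,0,0],[0,0,0],[0,0,0],[0,0,0],[0,0,0],[0,0,0.14],[0,0,0.28],[0,0,0.42],[0,0,0.56]])

```text
clock: 28.2
position: [501.5, 25.6, 360.9]
ee_rot: [0.976, -0.217, -0.0, 0.0]
contact_force: [0.6, -1.2, -0.2]
gripper_width: 36.2
grasp_force: 0.0
```

Emit:
move_arm(fingers=[36,36,36,36,36,36,36,36,36,36], travel=[[0,0,0],[0,0,0],[0,0,0],[0,0,0],[0,0,0],[0,0,0],[0,0,0],[0,0,0],[0,0,0],[0,0,0]], dr=[[0,0,0.14],[0,0,0.28],[0,0,0.42],[0,0,0.56],[0,0,0.7],[0,0,0.84],[0,0,0.98],[0,0,1.12],[0,0,1.26],[0,0,1.4]])

```text
clock: 29.2
position: [502.4, 26.9, 360.8]
ee_rot: [-0.607, 0.795, 0.0, -0.0]
contact_force: [-0.7, 0.8, 0.4]
gripper_width: 35.8
grasp_force: 0.0
```

Emit:
move_arm(fingers=[36,36,36,36,36,36,36,36,36], travel=[[0,0,0],[0,0,0],[0,0,0],[0,0,0],[0,0,0],[0,0,0],[0,0,0],[0,0,0],[0,0,0]], dr=[[0,0,0.14],[0,0,0.28],[0,0,0.42],[0,0,0.56],[0,0,0.7],[0,0,0.84],[0,0,0.84],[0,0,0.84],[0,0,0.84]])

```text
clock: 30.1
position: [502.5, 27.2, 361.0]
ee_rot: [-0.234, 0.972, -0.0, -0.0]
contact_force: [0.5, 0.5, -0.3]
gripper_width: 36.0
grasp_force: 0.0
```

```bash
python3 snap.py g1; python3 - <<'E'
from snap import *
s,m,im=load('g1');k=arm.camera_model("top")
t=arm.get_image("top");print("rib top cam",[(np.round(onz(k,c,118),1)) for a,c,r in blobs(t,(8,150,60),(20,255,255),30)],)
n=np.array([561.2,192.2]);c,q=np.cos(.13),np.sin(.13);piv=n+np.array([[c,-q],[q,c]])@[0,-125]
for b in blobs(im,(0,150,40),(5,255,255),40): print("red",b[0],onz(m,b[1],131))
th=np.arctan2(29.8-piv[1],501.9-piv[0]);print("piv",piv,"th",th)
print("start",rel(s,(501.9,29.8,280),th-np.pi/2))
for f in (0,.3,.6,.9,1.2,1.26):
    p=piv+85*np.array([np.cos(th+f),np.sin(th+f)]);print(f,np.round(p,1))
E
```

```text
g1 t 30.1 pos [502.5  27.2 361. ] x-ang -2.6692 z [-0. -0. -1.] F [ 0.5  0.5 -0.3] w 36.0 g 0.0 j [ 0.38  0.22 -0.35  0.   -1.   -1.48]
orange 1640.5 [500.2 265.2] [[436.5, 250.5], [440.8999938964844, 237.39999389648438], [565.5999755859375, 280.29998779296875], [561.0999755859375, 293.29998779296875]]
orange 104.0 [477.8 357. ] [[469.5, 354.5], [475.5, 348.5], [486.0, 359.0], [480.0, 365.0]]
red 441.0 [320.1 219.6] [[307.0, 208.0], [332.0, 208.0], [332.0, 232.0], [307.0, 232.0]]
rib top cam [array([476.9, 173.7, 118. ])]
red 645.0 [497.30391096  27.74964933 131.        ]
piv [577.40426783  68.25476329] th -2.6705281306876856
start (array([-0.6437839 ,  2.54992491, 81.00086331]), array([ 1.15304729e-05, -2.44071716e-04,  1.35484286e-03]))
0 [501.7  29.7]
0.3 [516.4   9. ]
0.6 [536.7  -6.4]
0.9 [560.5 -15.1]
1.2 [585.9 -16.3]
1.26 [591.  -15.7]
```

View pics/g1.png

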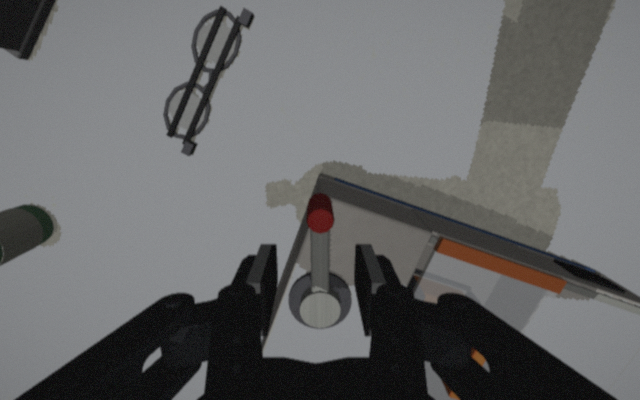

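The view shows the post top at (320,221) between the fingers, with the guard over the chamber at right. I'll straddle the post and check the guard's edge numerically.

Emit:
move_arm(fingers=[36,36,36,36,36,36,24,24,24,24], travel=[[-0.6,2.5,20],[-0.6,2.5,40],[-0.6,2.5,60],[-0.6,2.5,75],[-0.6,2.5,80],[-0.6,2.5,80],[-0.6,2.5,80],[-0.6,2.5,80],[-0.6,2.5,80],[-0.6,2.5,80]], dr=[[0,0,0],[0,0,0],[0,0,0],[0,0,0],[0,0,0],[0,0,0],[0,0,0],[0,0,0],[0,0,0],[0,0,0]])

```text
clock: 31.2
position: [502.0, 30.0, 281.7]
ee_rot: [-0.233, 0.972, 0.0, 0.001]
contact_force: [-0.4, 0.2, -0.5]
gripper_width: 23.9
grasp_force: 0.0
```

```bash
python3 - <<'E'
from snap import *
s,m,im=load('g1');n=np.array([561.2,192.2]);c,q=np.cos(.13),np.sin(.13);M=np.array([[c,-q],[q,c]])
print("guard front edge corners in marker (want y=-55 end)",[np.round((onz(m,u,91)[:2]-n)@M,1) for u in((436.5,250.5),(440.9,237.4))])
s=arm.read_state();print(np.round(s["position"],1),np.round(s["contact_force"],1),s["gripper_width"],s["grasp_force"])
E
```

```text
guard front edge corners in marker (want y=-55 end) [array([-74.6, -54.2]), array([-85.7, -55.7])]
[502.   30.  281.7] [-0.4  0.2 -0.5] 23.941509887143077 0.0
```

Guard shut and post straddled. Swinging the lever.

Emit:
move_arm(fingers=[24,24,24,24,24,24,24,24,24,24], travel=[[-0.6,-10.2,0],[-2.4,-20.2,0],[-5.4,-29.9,0],[-9.6,-39.3,0],[-14.8,-48,0],[-21.1,-56,0],[-28.3,-63.3,0],[-36.3,-69.6,0],[-44.9,-75,0],[-52.6,-78.6,0]], dr=[[0,0,-0.12],[0,0,-0.24],[0,0,-0.36],[0,0,-0.48],[0,0,-0.6],[0,0,-0.72],[0,0,-0.84],[0,0,-0.96],[0,0,-1.08],[0,0,-1.18]])

```text
clock: 32.2
position: [583.3, -16.4, 280.9]
ee_rot: [0.736, -0.677, -0.002, 0.002]
contact_force: [-5.6, 1.7, 3.0]
gripper_width: 23.8
grasp_force: 2.8
```

Emit:
move_arm(fingers=[24,24,24,24], travel=[[-0.1,-2,0],[-0.1,-3.4,0],[-0.1,-3.4,0],[-0.1,-3.4,0]], dr=[[0,0,-0.02],[0,0,-0.04],[0,0,-0.04],[0,0,-0.04]])

```text
clock: 32.6
position: [586.3, -16.1, 280.9]
ee_rot: [0.748, -0.664, -0.002, 0.002]
contact_force: [-6.2, 0.3, 2.4]
gripper_width: 23.8
grasp_force: 2.7
```

Emit:
move_arm(fingers=[24,24,24,24,24,24], travel=[[0,-1.5,0],[-0.1,-3,0],[-0.2,-4.5,0],[-0.2,-5,0],[-0.2,-5,0],[-0.2,-5,0]], dr=[[0,0,-0.02],[0,0,-0.035],[0,0,-0.05],[0,0,-0.06],[0,0,-0.06],[0,0,-0.06]])

```text
clock: 33.2
position: [590.9, -15.4, 280.9]
ee_rot: [0.767, -0.641, -0.002, 0.002]
contact_force: [-5.8, 1.0, 3.7]
gripper_width: 24.2
grasp_force: 3.1
```

Emit:
move_arm(fingers=[24,24,24,24,24], travel=[[0,-1.5,0],[-0.1,-3,0],[-0.1,-4,0],[-0.1,-4,0],[-0.1,-4,0]], dr=[[0,0,-0.02],[0,0,-0.035],[0,0,-0.045],[0,0,-0.045],[0,0,-0.045]])

```text
clock: 33.7
position: [592.8, -14.8, 280.6]
ee_rot: [0.781, -0.624, -0.005, 0.005]
contact_force: [-14.1, 1.4, 8.8]
gripper_width: 23.9
grasp_force: 6.4
```

Emit:
move_arm(fingers=[24,24,24,24,24,24], travel=[[0,0,0],[0,0,0],[0,0,0],[0,0,0],[0,0,0],[0,0,0]], dr=[[0,0,0],[0,0,0],[0,0,0],[0,0,0],[0,0,0],[0,0,0]])

```text
clock: 34.3
position: [592.8, -14.8, 280.6]
ee_rot: [0.781, -0.624, -0.005, 0.005]
contact_force: [-14.2, 1.3, 9.1]
gripper_width: 23.7
grasp_force: 6.4
```

Emit:
move_arm(fingers=[24,24,24,24,24,24,24,24,24,24], travel=[[-0.7,11,0],[-2.9,21.9,0],[-6.4,32.3,0],[-11.2,42.2,0],[-17.3,51.4,0],[-24.6,59.8,0],[-32.8,67.1,0],[-42,73.3,0],[-51.8,78.3,0],[-61.4,81.7,0]], dr=[[0,0,0.13],[0,0,0.26],[0,0,0.39],[0,0,0.52],[0,0,0.65],[0,0,0.78],[0,0,0.91],[0,0,1.04],[0,0,1.17],[0,0,1.29]])

```text
clock: 35.3
position: [502.7, 27.6, 281.1]
ee_rot: [-0.247, 0.969, 0.0, 0.0]
contact_force: [0.9, -1.3, 0.1]
gripper_width: 24.1
grasp_force: 0.0
```

Emit:
move_arm(fingers=[24,24,36,36,36,36], travel=[[0,1.5,0],[0,2.9,0],[0,2.9,0],[0,2.9,0],[0,2.9,0],[0,2.9,0]], dr=[[0,0,0.02],[0,0,0.035],[0,0,0.035],[0,0,0.035],[0,0,0.035],[0,0,0.035]])

```text
clock: 35.9
position: [502.1, 29.7, 281.1]
ee_rot: [-0.233, 0.972, -0.0, -0.0]
contact_force: [0.1, -0.4, -0.6]
gripper_width: 36.2
grasp_force: 0.0
```

Emit:
move_arm(fingers=[36,36,36,36,36,36,36], travel=[[0,0,-20],[0,0,-50],[0,-2.5,-80],[0.6,-2.5,-80],[0.6,-2.5,-80],[0.6,-2.5,-80],[0.6,-2.5,-80]], dr=[[0,0,0],[0,0,0],[0,0,0],[0,0,0],[0,0,0],[0,0,0],[0,0,0]])

```text
clock: 36.6
position: [502.3, 27.3, 359.9]
ee_rot: [-0.233, 0.972, -0.0, -0.001]
contact_force: [0.5, 0.2, -0.1]
gripper_width: 36.1
grasp_force: 0.0
```

```bash
python3 snap.py g2; python3 - <<'E'
from snap import *
t=arm.get_image("top");t0=np.load('pics/top0.npy')
for nm,lo,hi in(("green",(45,120,40),(75,255,255)),("blue",(105,150,60),(120,255,255))):
    for i in(t0,t): print(nm,[np.round(c,1).tolist() for a,c,r in blobs(i,lo,hi,60)][:6])
d=cv2.absdiff(t,t0)[200:270,325:352];print("spec diff",(d.max(2)>60).sum())
E
```

```text
g2 t 36.6 pos [502.3  27.3 359.9] x-ang -2.6709 z [-0.002 -0.001 -1.   ] F [ 0.5  0.2 -0.1] w 36.1 g 0.0 j [ 0.38  0.22 -0.35 -0.   -1.   -1.48]
orange 1649.0 [500.7 266.5] [[436.3999938964844, 251.8000030517578], [440.8999938964844, 238.6999969482422], [566.4000244140625, 281.70001220703125], [561.9000244140625, 294.79998779296875]]
orange 106.0 [478.7 358. ] [[470.0, 355.0], [476.0, 349.0], [487.0, 360.0], [481.0, 366.0]]
orange 40.5 [453.8 395.9] [[448.0, 395.0], [452.0, 391.0], [459.5, 398.5], [455.5, 402.5]]
red 446.0 [319.3 221.5] [[307.0, 209.0], [332.0, 209.0], [332.0, 233.0], [307.0, 233.0]]
green [[466.0, 227.8], [382.3, 132.8]]
green [[466.3, 228.0], [382.1, 133.0]]
blue [[161.3, 73.3], [483.8, 62.1], [62.9, 322.4], [441.8, 223.2], [386.7, 121.7]]
blue [[161.6, 73.6], [483.8, 62.1], [441.6, 223.6], [386.6, 121.7]]
spec diff 0
```

The post is back at rest and the guard is shut. The other carriers, the spectacles and the bottle have not moved, so I'm handing in.

```bash
python3 -c "
from bench import arm
print(arm.job_done())"
```

```text
the job is handed in; nothing more can be done
None
```

The job is handed in at about 37 s: the orange carrier is seated in the nest under the shut guard, and the lever was held at its stop and sprang back. The camera checks show nothing else moved, no verdict came back, and I viewed 11 pictures, one over the limit of 10.

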